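Send a board hanger down the feed rail and lock it home

TASK

Take the board hanger off its parking stand, gently hook it nose-first over the upper end of the sloped feed rail, let go there and let it run down to the sprung buffer on its own. Then gently press it on down the rail until the catch pin drops into the notch in its head and holds it, feeling for the moment it locks because the catch may be clamped a little nearer or farther; do not force it against the pin. Leave the other things on the bench where they are.

Things in the scene. Friction and masses are not known exactly. Their poses are not given: they have to be found in the camera images.
- hanger_head (a point): Centre of the hanger's aluminium head (64 long, 18 wide, 38 mm high), 19 mm above its underside. x points to the nose (end with the ramp on its top edge), y to the dark counterweight, z up. Grip it here across its 18 mm width. It ends 32 mm ahead and behind. Two legs under it, 8.5 mm gap, straddle the bar: front leg 58 mm deep with a small circuit board, back leg 48 mm. 0.25 kg +-15 %.
- hanger_notch (a point): Floor of the notch cut across the top of the hanger's head, 8.6 mm toward the nose from the head's centre and 31 mm above its underside; 11 mm long, 7 mm deep. Axes as for the head.
- feed_bar: Feed rail: fixed slippery steel bar on edge, 6 mm thick, 26 high, 380 long, sloping 12 degrees. Origin: middle of its top edge at the upper end; x down the slope (to the robot's right), y across (away from the robot), z square to the top edge. A seated hanger has its axes parallel to these, underside at z = 0. It must run untouched while its head centre passes x = 130 to 190 mm.
- load_point (a point): Point on the bar's top edge, 80 mm from its upper end (axes as for the bar): hook the hanger on here, head centre within 30 mm either way along the bar.
- buffer_rest (a point): Where the face of the spring buffer waits, 275 mm down the bar and 16.5 mm above its top edge (axes as for the bar): 18 mm rubber tip on a sprung rod. The nose of a hanger that has run down rests here (head centre at 243 mm). The buffer yields up to 90 mm, pushing back 3 N plus 0.05 N per mm.
- catch (a joint): Height (m) of the catch pin, an 8 mm sprung pin square to the bar, on a low arm over the rail's lower end, all within 75 mm of its top edge. 0 free, 0.009 on top of the head, 0.002 in the notch. Climbing the ramp adds 3 to 4 N. Its clamp is set by hand, place not reported: it locks 23 to 71 mm beyond where the hanger rests at the buffer; after 3 mm play the hanger then meets the pin solidly. More than 18 N on it harms it.
- dock: Parking stand that the hanger straddles at the start: upright aluminium plate 6 mm thick, 90 mm long, its top edge 85 mm above the bench, on a wooden foot 75 x 110 mm; fixed. Origin: bench level under the middle of the plate; the plate runs along y.
- jar: small jar, 44 mm wide, 47 mm high, a bystander; origin at the centre of its underside
- carton: small carton, 50 x 50 x 42 mm, a bystander; origin at the centre of its underside
- spool: spool of solder, 82 x 54 x 40 mm, a bystander; origin at the centre of its underside
Mind the look-alikes: they are no part of the job. What is shaped like the part that bears hanger_head but orange or yellow is not meant.

How it is judged:
By the outcome, as a careful person would: the job done as asked, in the order asked, and still so for the second after the job is handed in, with the robot touching nothing.
It also fails if it takes over 72 s, if anything falls off the work surface, if the arm or the gripper's body presses on something with over 40 N, if the wrist force passes 120 N, or if a joint passes its speed limit or range.

ROBOT

A 6-joint arm with a two-finger parallel gripper is mounted at the origin on a cart in front of the work surface, level with it; the furniture and walls round the work are solid. World frame = base frame: x ahead of the robot, y to its left, z up, the work surface at z = 0. Lengths are in m, angles in rad, forces in N, time in s.
With the tool pointing down it reaches from about 0.35 to 0.875 m from the base axis. Payload 4.2 kg.
Tool frame: the origin (TCP) lies midway between the tips of the shut fingers; the grasp point (between the pads) lies 19 mm behind it; z points along the fingers, y is the direction in which the jaws open and shut (so a half turn about z gives the same grasp; the last joint's range is limited). The gripper opens to 87 mm and grips with 3 to 60 N. Pads are 19 mm wide; open, the fingers measure 117 mm over their backs; the gripper's body (75 mm by 190 mm) begins 51 mm behind the grasp point.
Start: joints at [1.453, 0.385, 0.008, 0, -1.194, -0.259], TCP at [0.23, 0.581, 0.223] pointing down, gripper open.
Joint ranges: [-3.14, 3.14], [-1.21, 2.06], [-1.07, 1.41], [-3.16, 2.05], [-2.99, -0.16], [-3.1, 3.1]. Speed limits (rad/s): [2.79, 2.79, 3.14, 3.14, 3.14, 3.14].

INTERFACE

Orientations are given as a rotation vector (axis times angle).
In Python, from cell import r, hand, planner, observe, cams, order, models gives the robot as it stands. The module is installed in compiled form; this text tells all that it offers. Calls block until the motion is done:
- r.move_to(position, orientation): joint-space move of the TCP to a pose.
- r.move_l(position, rate=0.15, attitude=None): straight line of the TCP; attitude=None keeps the orientation; rate is the mean speed in m/s.
- r.goto_joints(angles): joint-space move.
- hand.gripper_to(opening, grasp_force=None): finger opening in m; grasp_force is the grip in N (None keeps the last); returns when the fingers have stopped.
- r.wait(seconds).
- planner.inverse_kinematics(position, orientation): joint angles nearest the present ones, or None.
- observe(): the state.
- cams.read_camera(name): name is "side" or "top"; returns a dict with "pixels" (420x560x3 uint8, red, green, blue), "fx", "fy", "cx", "cy" (pixels), "cam_to_world" (4x4, takes a point from camera to world coordinates). Camera axes: x right, y up, looking along -z (the intrinsics and any distortion apply to the point x, -y, -z); pixel columns grow to the right and rows downward; lengths in m; the calibration is good to about 2 mm. A picture is of the moment at which its call begins. There is no depth.
A pose or a line that the arm cannot do raises r.IKError and nothing moves.
- order.sign_off(): hands the job in, once; it reports no verdict.
Trained networks look in a picture, given as the dict that the camera call returned (one of the last four; its "shot" number tells which), for a name from the list of things; names that differ only in an ending like _2 or _b are one class to them, and where a whole thing is asked for, a point or a joint stands for the part that bears it (a point fixed in the world has none). Each returns a list of dicts, best first, with "confidence" (0 to 1); they miss things now and then, are a little off and sometimes report something else, mostly with a low value. They report only what shows in the picture. A call takes as long as a camera call. They do not tell look-alikes from the thing itself.
- models.search_frame(thing, picture): "at" ([row, column] in pixels, amid what is visible of it).
The state is a dict: "t": time; "joint_pos": joint angles; "qvel": joint speeds; "joint_efforts": joint torques, N m; "position": TCP position; "ee_rot": TCP orientation; "force": force on the tool from outside, world axes, zero at the start; "torque": the same for the moment, N m; "grip_width": finger opening in m.
Only numpy, scipy, OpenCV 4.12 (cv2) and the standard library are available. Lean on these libraries where they do the work, as an engineer would, in place of code of your own. Each camera call takes 0.05 s, during which the arm holds its last target.

## Working session

There is one attempt and no reset: what is moved stays moved. The work goes in short steps, each a Python script; the robot and the scene stay as the last script left them, time stands still between calls to the robot, and variables do not carry over. Pictures are saved under pics/ and viewed, and the job is handed in when it is done.

```bash
mkdir -p pics; ls; python3 - <<'E'
from cell import r, hand, planner, observe, cams, order, models
import cv2,numpy as np
np.set_printoptions(precision=4,suppress=True)
s=observe();print({k:np.round(v,3) for k,v in s.items()})
for n in("side","top"):
    p=cams.read_camera(n);cv2.imwrite(f"pics/{n}0.png",p["pixels"][:,:,::-1])
    print(n,[k for k in p],p["fx"],p["fy"],p["cx"],p["cy"]);print(np.array(p["cam_to_world"]))
    for t in ["hanger_head","hanger_notch","feed_bar","load_point","buffer_rest","catch","dock","jar","carton","spool"]:
        try: print(t,[(np.round(d["at"],1),round(d["confidence"],2)) for d in models.search_frame(t,p)])
        except Exception as e: print(t,e)
print(observe()["t"])
E
```

```text
pics
{'t': np.float64(0.0), 'joint_pos': array([ 1.453,  0.386,  0.007, -0.001, -1.194, -0.259]), 'qvel': array([-0.001,  0.001,  0.002,  0.001,  0.001, -0.001]), 'joint_efforts': array([ -0.001, -39.066,  18.741,   4.22 ,   0.011,  -0.   ]), 'position': array([0.23 , 0.581, 0.221]), 'ee_rot': array([ 3.084, -0.588, -0.001]), 'force': array([ 0.262,  0.263, -0.025]), 'torque': array([0.009, 0.046, 0.044]), 'grip_width': np.float64(0.087)}
side ['pixels', 'fx', 'fy', 'cx', 'cy', 'cam_to_world', 'shot'] 433.6731829416687 433.6731829416687 281.84134204873936 207.04140049888449
[[-0.9981  0.0499 -0.0367  0.5093]
 [-0.0602 -0.6426  0.7638  1.3483]
 [ 0.0146  0.7646  0.6444  1.0898]
 [ 0.      0.      0.      1.    ]]
hanger_head [(array([227.2, 313.2]), 0.8), (array([359.9, 311.2]), 0.59), (array([236.3, 297.6]), 0.51)]
hanger_notch [(array([360. , 310.4]), 0.75), (array([240.5, 299.3]), 0.72), (array([225.1, 311.9]), 0.53)]
feed_bar [(array([136.5, 305. ]), 0.57), (array([237.9, 299.3]), 0.24)]
load_point [(array([135.1, 309.1]), 0.65)]
buffer_rest [(array([135. , 308.8]), 0.76)]
catch [
[... 416 characters left out ...]
 [-0.9997  0.0238  0.0108  0.2229]
 [ 0.0119  0.0488  0.9987  1.6075]
 [ 0.      0.      0.      1.    ]]
hanger_head [(array([229.8, 141.9]), 0.92), (array([235.3, 289.3]), 0.65), (array([216.4, 245.9]), 0.57)]
hanger_notch [(array([234.3, 289.7]), 0.9), (array([225.6, 414.9]), 0.65), (array([229.5, 140.6]), 0.64), (array([216.6, 243.3]), 0.48)]
feed_bar [(array([223.7, 419.9]), 0.7), (array([240.7, 202.1]), 0.52)]
load_point [(array([228.3, 410.2]), 0.57)]
buffer_rest [(array([228.2, 421.1]), 0.93)]
catch []
dock [(array([220.9, 245.8]), 0.59)]
jar []
carton [(array([192.9, 379. ]), 0.8)]
spool [(array([238.4, 201.7]), 0.65), (array([183.8, 218.3]), 0.6), (array([224.3, 409.8]), 0.23)]
1.1
```

View pics/side0.png

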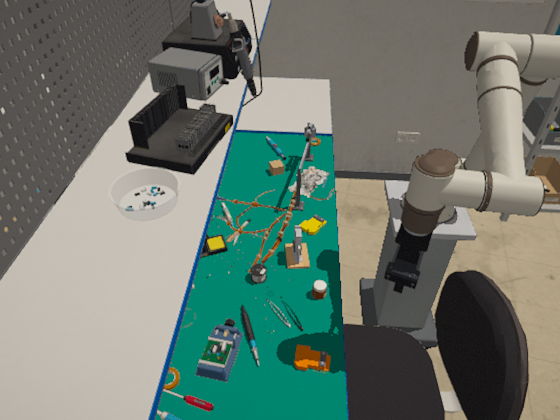

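View pics/top0.png

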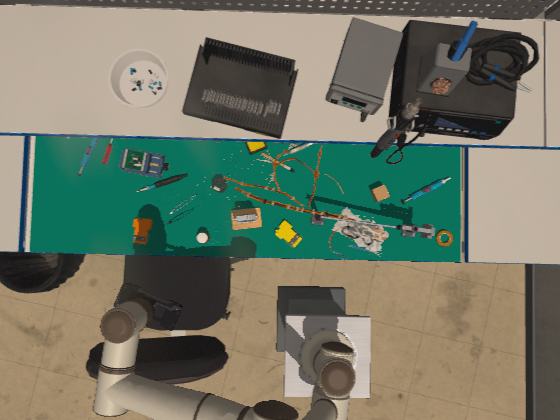

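```bash
python3 - <<'E'
import cv2
a=cv2.imread("pics/side0.png");cv2.imwrite("pics/side0z.png",cv2.resize(a[90:390,200:400],None,fx=2,fy=2,interpolation=cv2.INTER_CUBIC)[:600])
cv2.imwrite("pics/side0z1.png",cv2.resize(a[200:310,230:350],None,fx=5,fy=5,interpolation=cv2.INTER_CUBIC))
cv2.imwrite("pics/side0z2.png",cv2.resize(a[90:190,225:385],None,fx=5,fy=5,interpolation=cv2.INTER_CUBIC))
a=cv2.imread("pics/top0.png");cv2.imwrite("pics/top0z.png",cv2.resize(a[150:300,120:280],None,fx=4,fy=4,interpolation=cv2.INTER_CUBIC))
cv2.imwrite("pics/top0z2.png",cv2.resize(a[160:290,330:490],None,fx=4.5,fy=4.5,interpolation=cv2.INTER_CUBIC))
E
```

```text
(no output)
```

View pics/side0z1.png

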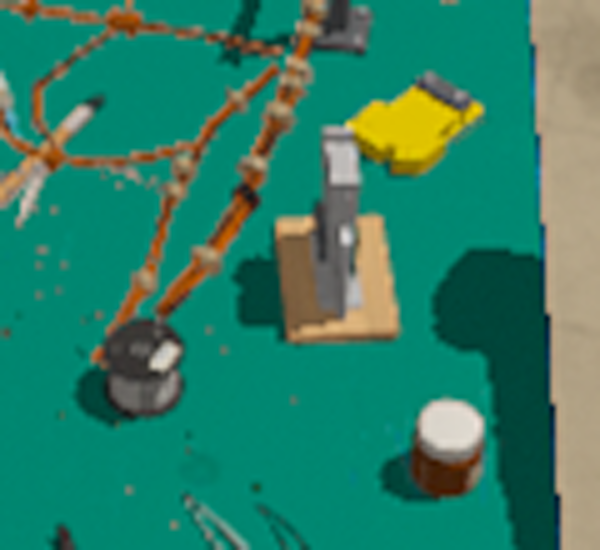

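View pics/side0z2.png

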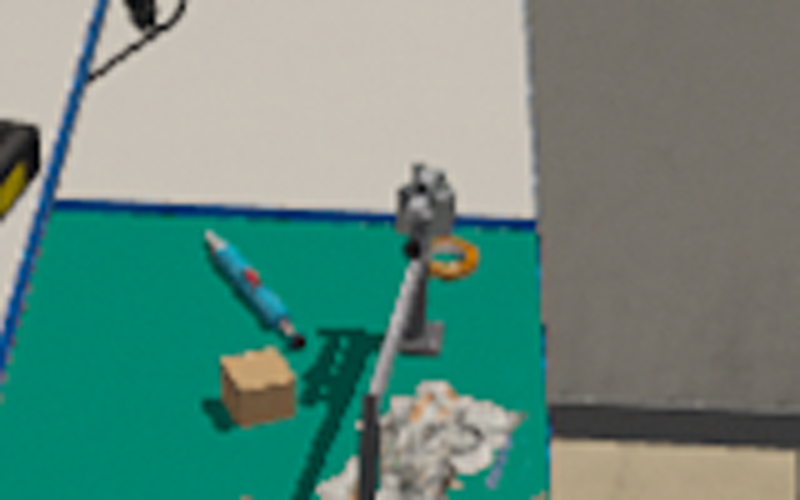

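View pics/top0z.png

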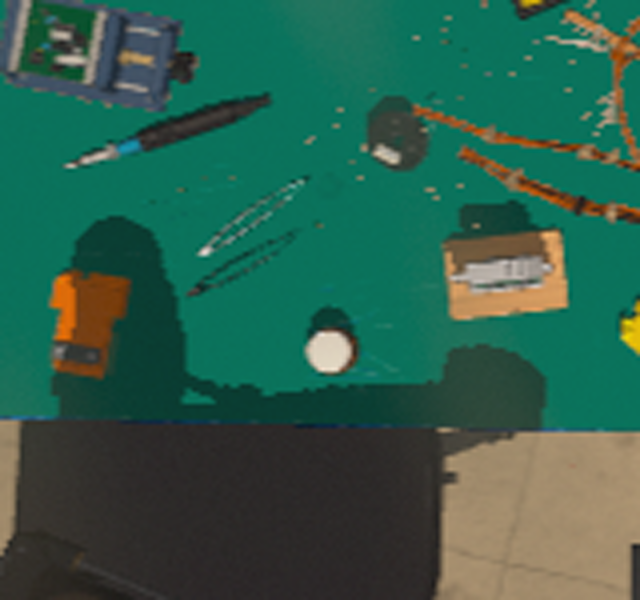

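View pics/top0z2.png

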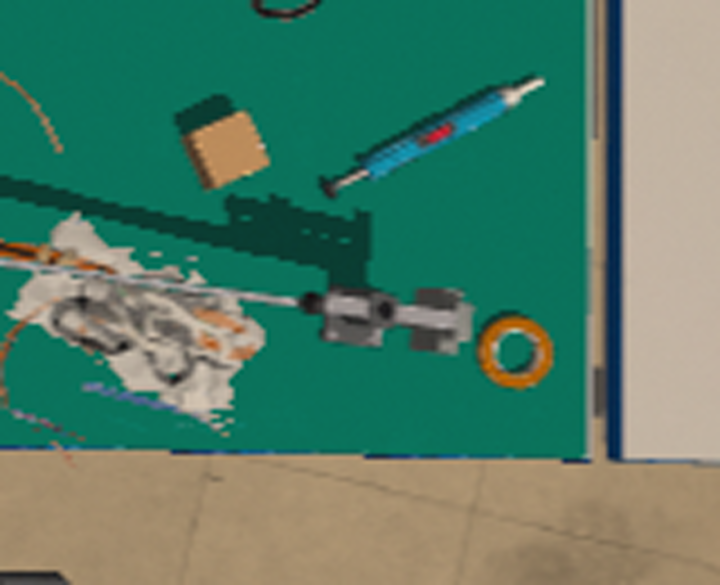

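The dock with hanger is at about side (297,245) / top (246,218). The rail runs in the top view from about (315,213) to (430,228), with the black buffer tip near (398,227). I'll zoom in to get the pixels for precise triangulation.

```bash
python3 - <<'E'
import cv2
def z(src,r0,r1,c0,c1,f,name):
    a=cv2.imread(src)[r0:r1,c0:c1]; a=cv2.resize(a,None,fx=f,fy=f,interpolation=cv2.INTER_CUBIC)
    for i in range(r0,r1,10): cv2.putText(a,str(i),(0,(i-r0)*f+4),0,.4,(0,255,255),1); cv2.line(a,(25,(i-r0)*f),(35,(i-r0)*f),(0,255,255),1)
    for i in range(c0,c1,10): cv2.putText(a,str(i),((i-c0)*f,10),0,.4,(0,255,255),1); cv2.line(a,((i-c0)*f,12),((i-c0)*f,20),(0,255,255),1)
    cv2.imwrite(name,a)
z("pics/top0.png",195,250,300,375,10,"pics/t_up.png")
z("pics/top0.png",205,250,370,445,10,"pics/t_dn.png")
z("pics/side0.png",115,225,280,340,5,"pics/s_rail.png")
z("pics/top0.png",200,240,220,275,14,"pics/t_dock.png")
z("pics/side0.png",215,275,270,340,10,"pics/s_dock.png")
E
```

```text
(no output)
```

View pics/t_up.png

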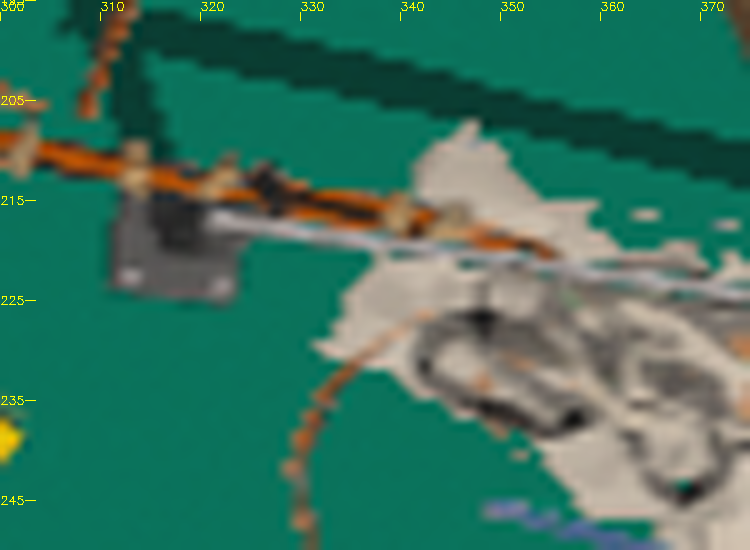

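View pics/t_dn.png

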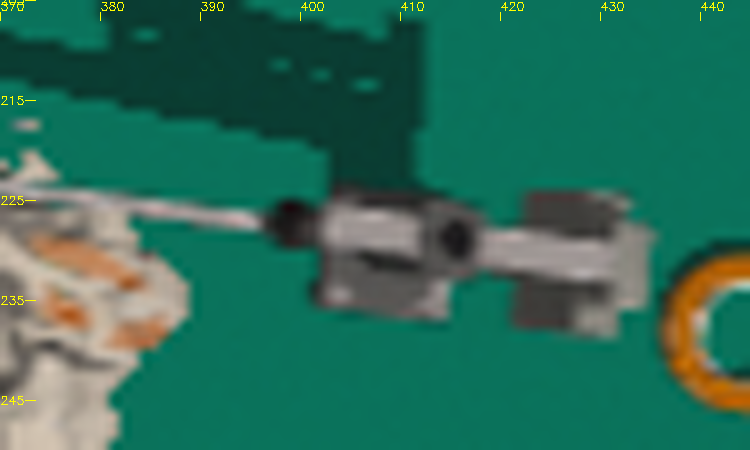

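View pics/s_rail.png

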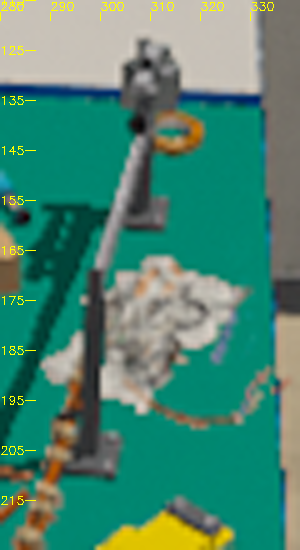

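View pics/t_dock.png

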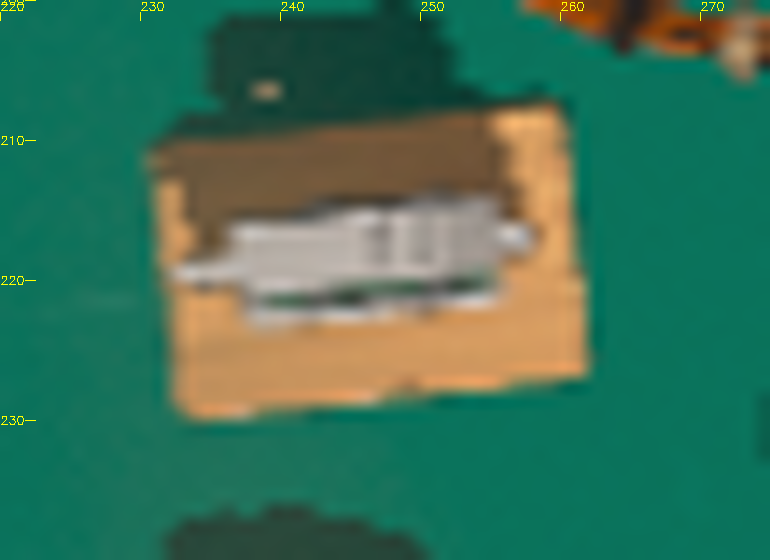

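View pics/s_dock.png

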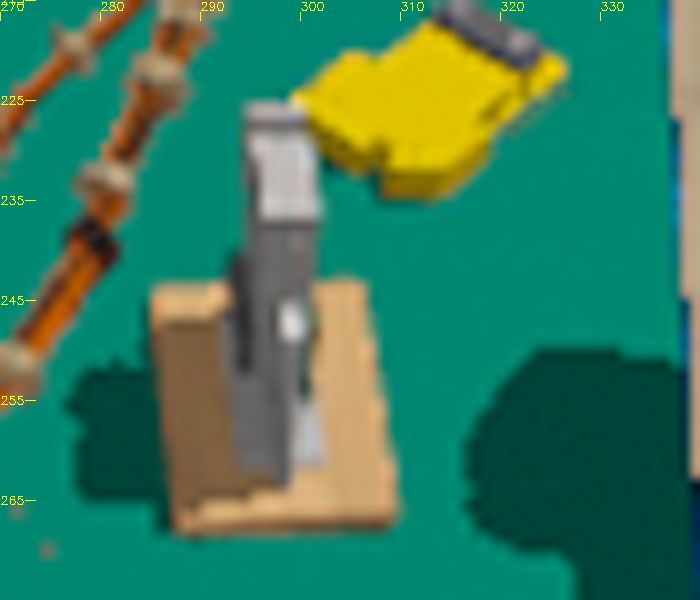

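Top view: the rail's bright top edge starts near (320.5,217) and runs to the buffer tip at (397,227). Side view: its upper end is near (297.5,168). The hanger's notch lies right of the head centre, at about column 248.7 against 246 in the top view. So the nose points to -y and the board is on the robot side. I'll zoom the side view further and fit models.

```bash
cat > u.py <<'E'
import cv2,numpy as np
def z(src,r0,r1,c0,c1,f,name,pts=()):
    a=cv2.imread(src)[r0:r1,c0:c1]; a=cv2.resize(a,None,fx=f,fy=f,interpolation=cv2.INTER_CUBIC)
    for i in range(r0,r1,5): cv2.putText(a,str(i),(0,int((i+.5-r0)*f)+4),0,.4,(0,255,255),1); cv2.line(a,(25,int((i+.5-r0)*f)),(35,int((i+.5-r0)*f)),(0,255,255),1)
    for i in range(c0,c1,5): cv2.putText(a,str(i),(int((i+.5-c0)*f),10),0,.4,(0,255,255),1); cv2.line(a,(int((i+.5-c0)*f),12),(int((i+.5-c0)*f),20),(0,255,255),1)
    for p,q in pts:
        P=[(int((v[0]+.5-c0)*f),int((v[1]+.5-r0)*f)) for v in (p,q)]
        cv2.line(a,P[0],P[1],(255,0,255),1)
    cv2.imwrite(name,a)
CAM={"side":(433.673,281.841,207.041,None),"top":(426.983,275.098,209.473,None)}
M={"side":np.array([[-0.9981,0.0499,-0.0367,0.5093],[-0.0602,-0.6426,0.7638,1.3483],[0.0146,0.7646,0.6444,1.0898],[0,0,0,1]]),
"top":np.array([[0.0233,0.9985,-0.0491,0.4635],[-0.9997,0.0238,0.0108,0.2229],[0.0119,0.0488,0.9987,1.6075],[0,0,0,1]])}
def proj(cam,P):
    f,cx,cy,_=CAM[cam]; m=M[cam]; p=(np.atleast_2d(P)-m[:3,3])@m[:3,:3]
    return np.c_[cx+f*p[:,0]/-p[:,2], cy-f*p[:,1]/-p[:,2]]
def Rz(a): c,s=np.cos(a),np.sin(a); return np.array([[c,-s,0],[s,c,0],[0,0,1.]])
def Ry(a): c,s=np.cos(a),np.sin(a); return np.array([[c,0,s],[0,1,0],[-s,0,c]])
def barR(yaw): # yaw 0: bar x -> world -y
    return Rz(-np.pi/2+yaw)@Ry(np.radians(12))
E
python3 - <<'E'
from u import *
z("pics/side0.png",120,175,285,330,11,"pics/s1.png")
z("pics/side0.png",160,215,285,330,11,"pics/s2.png")
E
```

```text
(no output)
```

View pics/s1.png

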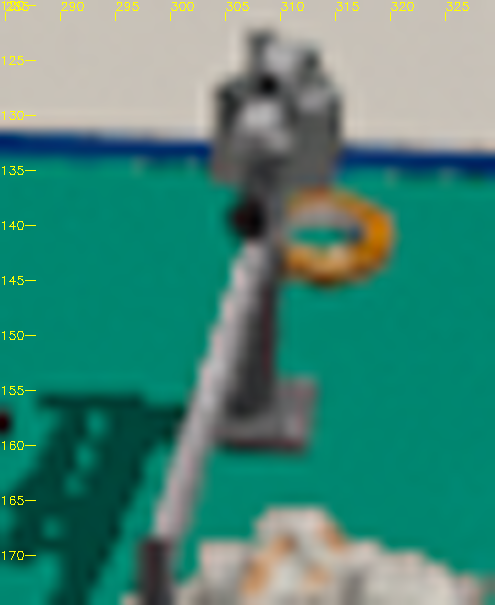

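View pics/s2.png

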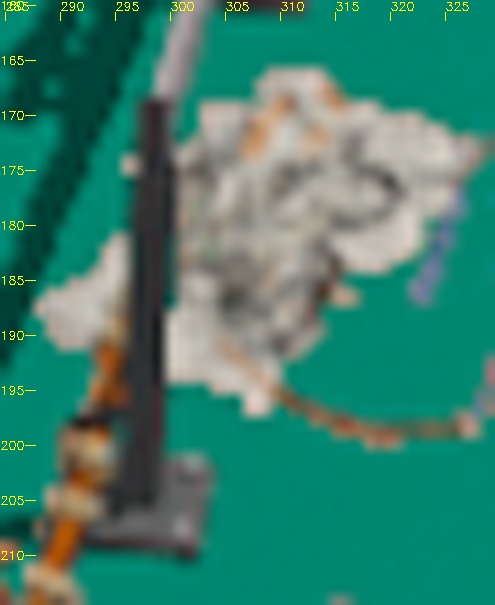

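```bash
cat > fit.py <<'E'
from u import *
from scipy.optimize import least_squares
def bar(p,X): return p[:3]+(barR(p[3])@np.atleast_2d(X).T).T
def res(p):
    r=[]
    def pt(c,X,uv,w=1): r.extend(w*(proj(c,bar(p,X))[0]-uv))
    def ln(c,uv,w=1):
        a,b=proj(c,bar(p,[[0,0,0],[.27,0,0]])); n=np.array([-(b-a)[1],(b-a)[0]])/np.linalg.norm(b-a); r.append(w*(np.array(uv)-a)@n)
    pt("top",[0,0,0],(319.8,216.3)); ln("top",(369.5,223.0),2); ln("top",(344.5,219.5),2)
    pt("top",[.275,0,.0165],(396.1,226.7)); pt("top",[.284,0,.0165],(398.7,227))
    pt("side",[0,0,0],(298.3,168)); ln("side",(306.2,142),2); ln("side",(302,155),2)
    pt("side",[.284,0,.0165],(305.8,139.3))
    return np.array(r)
s=least_squares(res,[.42,.08,.17,-.1]);print("bar",s.x,"res",np.round(s.fun,2))
b=s.x
# dock: x,y,yaw ; hanger/plate corners
z("pics/side0.png",215,275,270,330,10,"pics/s_dock2.png")
z("pics/top0.png",200,240,220,275,14,"pics/t_dock2.png")
def seg(c,f,E): return [tuple(proj(c,f(e))) for e in E]
E=[([[0,-.003,0],[.38,-.003,0]]),([[0,.003,0],[.38,.003,0]]),([[0,-.003,0],[0,.003,0]])]
f=lambda e: bar(b,e)
z("pics/top0.png",205,250,310,375,11,"pics/o1.png",seg("top",f,E))
z("pics/top0.png",205,250,370,440,11,"pics/o3.png",seg("top",f,E))
z("pics/side0.png",120,175,285,330,11,"pics/o2.png",seg("side",f,E))
E
python3 fit.py
```

```text
bar [ 0.51467899  0.06059151  0.18910484 -0.09858515] res [-0.65 -0.22  0.42  0.08  0.51 -0.54  0.29 -0.52 -0.1   0.48 -0.35 -0.7
  0.76 -0.69]
```

View pics/o1.png

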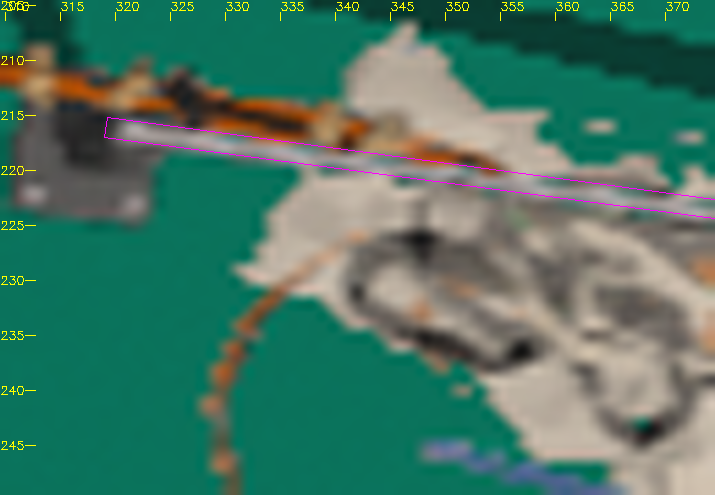

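View pics/o2.png

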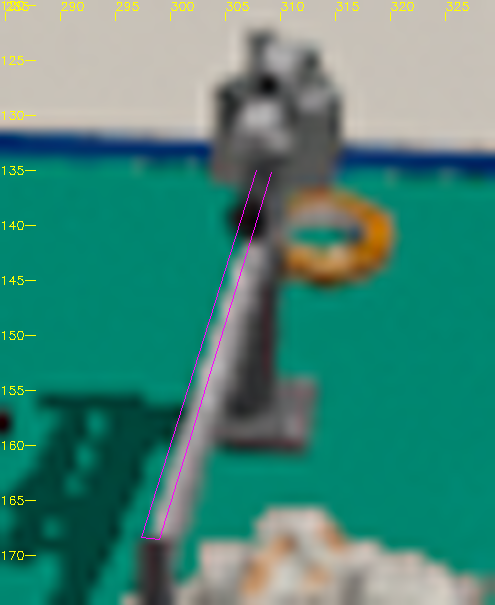

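View pics/s_dock2.png

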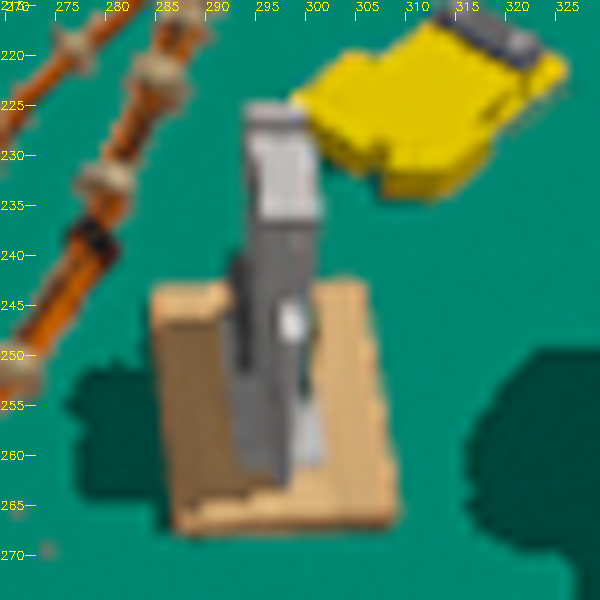

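View pics/t_dock2.png

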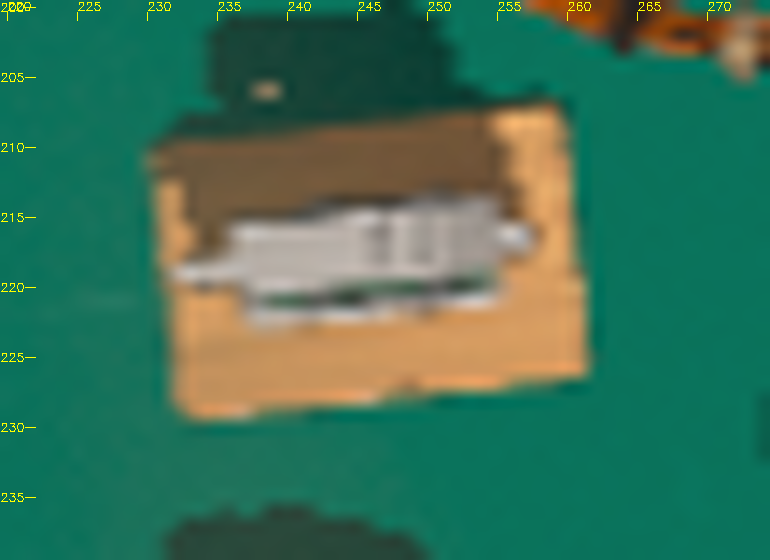

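```bash
python3 - <<'E'
from u import *
from scipy.optimize import least_squares
def R(y): return Rz(-np.pi/2+y)
yaw=.129
def H(p,X): return np.array([p[0],p[1],.104])+R(yaw)@np.array(X)
t=[([0,0,.019],(245.3,216.7))]
def ray(c,uv,zz):
    return least_squares(lambda p: proj(c,[p[0],p[1],zz])[0]-uv,[.45,.3]).x
a=ray("top",(245.3,216.7),.123); print("head from top",a, "plate", ray("top",(244.2,217.6),.085))
b=ray("side",(298,236.9),.123); print("head from side",b-(R(yaw)@[-.032,0,0])[:2])
# foot of wood: top-view corners (at foot top z~.0?) 
print(ray("top",(245.5,218.2),.012), ray("side",(290,256),.012))
# rail from each cam
def barp(p,X): return p[:3]+(barR(p[3])@np.array(X))
for zo in (.18,.185,.19):
    o=ray("top",(319.8,216.3),zo);e=ray("top",(398.7,227.0),zo-.284*np.sin(np.radians(12))+.0165)
    d=e-o;print(zo,o,"yaw",np.arctan2(d[0],-d[1]),"len",np.hypot(*d)/.2812)
    o=ray("side",(298.3,168),zo);e=ray("side",(305.8,139.3),zo-.284*np.sin(np.radians(12))+.0165)
    d=e-o;print("  side",o,"yaw",np.arctan2(d[0],-d[1]),"len",np.hypot(*d)/.2812)
# jar check using both
for z0 in (.0,.047):print("jar",z0, ray("top",(201.5,237),z0), ray("side",(319,284),z0))
E
```

```text
head from top [0.50882632 0.30987101] plate [0.50668659 0.31592741]
head from side [0.50788975 0.31452114]
[0.50663125 0.31547833] [0.52734743 0.32652037]
0.18 [0.51431545 0.05734414] yaw -0.10380171067287768 len 0.994872746298807
  side [0.51446285 0.04450129] yaw -0.08998710910248535 len 0.9731228502923526
0.185 [0.51413746 0.05792403] yaw -0.10377709759574852 len 0.9915463985653095
  side [0.51443448 0.05166659] yaw -0.08987691723895869 len 0.9691471605707984
0.19 [0.51395947 0.05850391] yaw -0.10375231882344661 len 0.9882200514365335
  side [0.5144061  0.05883189] yaw -0.08976581758232392 len 0.9651714827138193
jar 0.0 [0.43257954 0.47910911] [0.42850826 0.43176468]
jar 0.047 [0.43348359 0.47161808] [0.43199258 0.47129226]
```

Both cameras put the head at about (0.508, 0.312), yaw 0.129. The rail origin is about (0.514, 0.056, 0.185), yaw about -0.10. I'll grasp now, then refine the rail by touch.

```bash
cat >> u.py <<'E'
from scipy.spatial.transform import Rotation as Ro
def toolrot(Rp,flip):  # part axes Rp -> tool rotvec: z_t=-z, x_t=+-x
    s=-1 if flip else 1
    return Ro.from_matrix(np.c_[s*Rp[:,0],-s*Rp[:,1],-Rp[:,2]]).as_rotvec()
E
python3 - <<'E'
from u import *
from cell import r, hand, planner, observe, cams, order, models
np.set_printoptions(precision=4,suppress=True)
dR=Rz(-np.pi/2+.129)
for fl in (0,1):
    print(fl,planner.inverse_kinematics([.508,.312,.16],toolrot(dR,fl)),planner.inverse_kinematics([.5,0,.2],toolrot(barR(-.1),fl)),planner.inverse_kinematics([.48,-.22,.13],toolrot(barR(-.1),fl)))
print(observe()["t"])
E
```

```text
0 [ 0.8221  0.3864 -0.1551  0.     -1.0293 -0.6931] [ 0.1903  0.1927 -0.255  -0.2287 -1.0734 -0.1858] [-0.2541  0.3541 -0.2191 -0.2401 -1.043   0.2802]
1 [ 0.8221  0.3864 -0.1551  0.     -1.0293  2.4485] [ 0.1903  0.1927 -0.255  -0.2287 -1.0734  2.9557] [-0.2541  0.3541 -0.2191 -0.2401 -1.043  -2.8614]
1.1
```

```bash
python3 - <<'E'
from u import *
from cell import r, hand, planner, observe, cams, order, models
np.set_printoptions(precision=4,suppress=True)
dR=Rz(-np.pi/2+.129); rv=toolrot(dR,0)
r.move_to([.508,.312,.17],rv); s=observe();print(s["t"],s["position"],s["force"])
hand.gripper_to(.05)
r.move_l([.508,.312,.089],rate=.06); s=observe();print(s["t"],s["position"],s["force"],s["torque"])
for n in("side","top"):
    p=cams.read_camera(n);cv2.imwrite(f"pics/{n}1.png",p["pixels"][:,:,::-1])
z("pics/side1.png",200,275,260,340,9,"pics/s1g.png")
z("pics/top1.png",190,245,210,290,9,"pics/t1g.png")
E
```

```text
2.55 [0.5078 0.3129 0.1703] [-0.0786  0.0787 -0.0385]
4.95 [0.5082 0.3122 0.0895] [-0.5107  0.1513 -0.2333] [ 0.0838 -0.0349 -0.0016]
```

View pics/s1g.png

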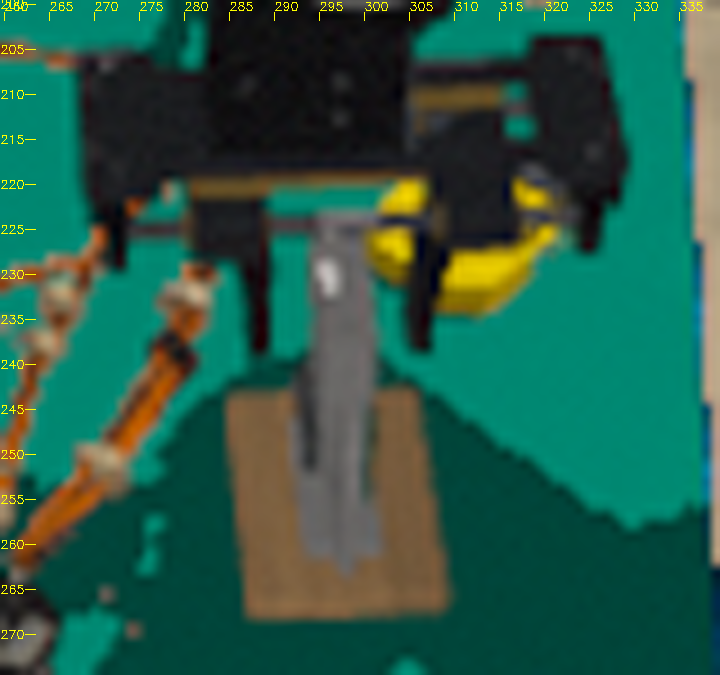

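View pics/t1g.png

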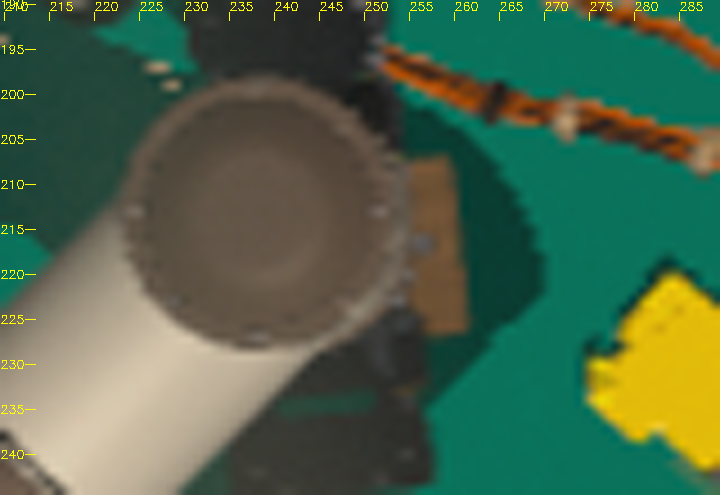

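Side view: finger tips straddle the head, with inner faces at about columns 289 and 304 and the head at 293–300.5, so it's well centred. I'll close.

```bash
python3 - <<'E'
from u import *
from cell import r, hand, planner, observe, cams, order, models
np.set_printoptions(precision=4,suppress=True)
print(proj("side",[.5082,.3122,.0895]))
s0=observe()
hand.gripper_to(.01,grasp_force=25)
s=observe();print(s["t"],s["grip_width"],s["position"],s["force"]-s0["force"],s["torque"]-s0["torque"])
p=np.array(s["position"])
r.move_l([.508,.312,.094],rate=.03)
s=observe();print(s["t"],s["grip_width"],s["position"],s["force"],s["torque"])
r.move_l([.508,.312,.17],rate=.08)
s=observe();print(s["t"],s["grip_width"],s["position"],s["force"],s["torque"])
for n in("side","top"):
    p=cams.read_camera(n);cv2.imwrite(f"pics/{n}2.png",p["pixels"][:,:,::-1])
z("pics/side2.png",175,265,255,345,8,"pics/s2g.png")
E
```

```text
[[296.5996 236.9667]]
5.7083 0.01821037172161733 [0.5077 0.3118 0.089 ] [-0.8052 -0.0477  0.6615] [-0.0387  0.4338  0.0646]
6.025 0.017682766115958537 [0.5078 0.3119 0.0938] [ 0.4788 -0.6027 -3.0559] [ 0.0612  0.0358 -0.0231]
7.125 0.01787098796392265 [0.5076 0.3117 0.1693] [ 0.2553  0.3117 -3.4634] [ 0.0714 -0.0184  0.014 ]
```

View pics/s2g.png

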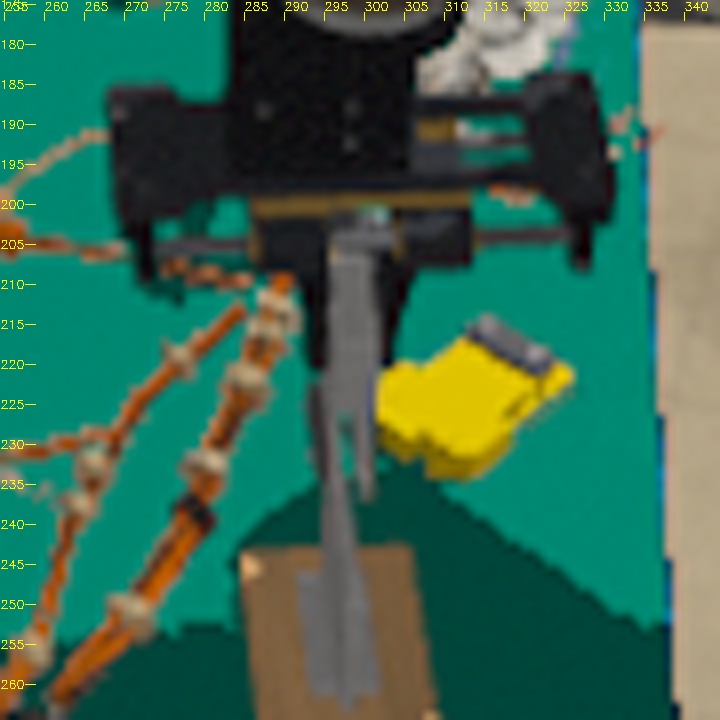

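Held: force −3.2 N, width 17.9 mm, and the side-camera projection agrees with the fingers. I'll move above the load point, tilted, with the legs clear, and look.

```bash
cat >> u.py <<'E'
BO=np.array([.5137,.057,.188]); BY=-.097
E
python3 - <<'E'
from u import *
from cell import r, hand, planner, observe, cams, order, models
np.set_printoptions(precision=4,suppress=True)
R=barR(BY); rv=toolrot(R,0)
T=lambda x,y,h: BO+R@np.array([x,y,h+.004])
print(T(.08,0,.085))
r.move_l([.508,.312,.27],rate=.15)
r.move_to(T(.08,0,.105),rv)
r.move_l(T(.08,0,.075),rate=.08)
s=observe();print(s["t"],s["grip_width"],s["position"],s["force"],s["torque"])
for n in("side","top"):
    p=cams.read_camera(n);cv2.imwrite(f"pics/{n}3.png",p["pixels"][:,:,::-1])
z("pics/side3.png",125,215,260,340,8,"pics/s3g.png")
z("pics/top3.png",180,245,300,400,8,"pics/t3g.png")
print(proj("side",s["position"]))
E
```

```text
[ 0.5043 -0.0393  0.2584]
9.9167 0.017446099309395443 [ 0.5048 -0.0369  0.2485] [ 0.8593  0.0832 -3.1845] [-0.5675  0.0254 -0.0041]
[[302.3416 140.1707]]
```

View pics/s3g.png

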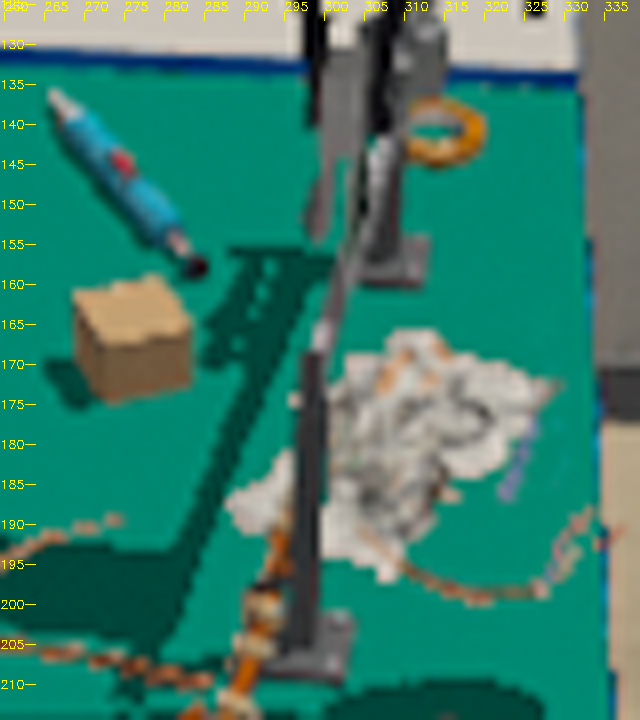

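View pics/t3g.png

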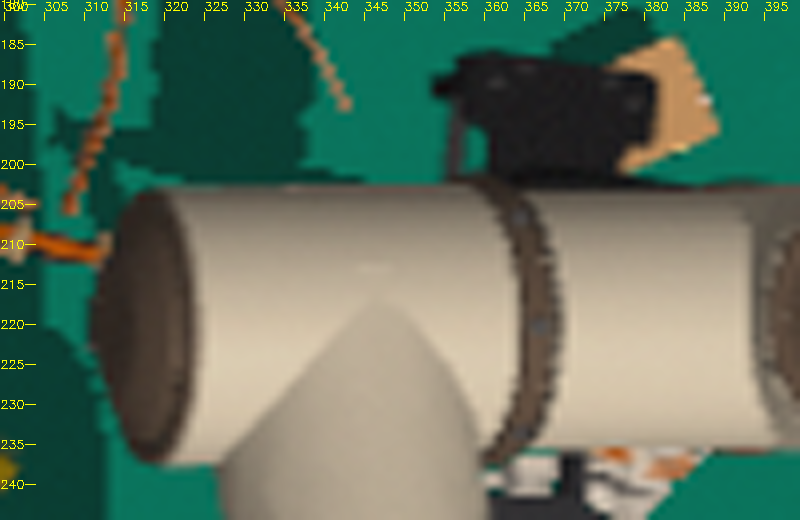

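```bash
python3 - <<'E'
from u import *
R=barR(BY)
im=cv2.imread("pics/side0.png").astype(float)
# subpixel bar centre per row in side0: non-green bright
pts=[]
for rr in range(143,167):
    c0=298.3+(168-rr)*.304; cs=np.arange(int(c0)-5,int(c0)+6)
    v=im[rr,cs]; w=np.clip(v[:,2]-70,0,None)  # red channel
    w[cs>c0+3.2]=0; w[cs<c0-3.2]=0
    pts.append((rr,(w*cs).sum()/w.sum()))
pts=np.array(pts);A=np.polyfit(pts[:,0],pts[:,1],1);print("side line",A,np.abs(np.polyval(A,pts[:,0])-pts[:,1]).max())
for b in (.0,.04,.08,.15,.27):
    q=proj("side",BO+R@[b,0,0])[0];print(b,q,"img col",np.polyval(A,q[1]))
im=cv2.imread("pics/top0.png").astype(float)
pts=[]
for cc in list(range(323,333))+list(range(384,395)):
    c0=216.3+(cc-319.8)*.134; cs=np.arange(int(c0)-4,int(c0)+5)
    w=np.clip(im[cs,cc,2]-70,0,None); w[np.abs(cs-c0)>2.2]=0
    pts.append((cc,(w*cs).sum()/w.sum()))
pts=np.array(pts);print(pts[:3],pts[-3:]);A=np.polyfit(pts[:,0],pts[:,1],1);print("top line",A,np.abs(np.polyval(A,pts[:,0])-pts[:,1]).max())
for b in (.0,.04,.08,.15,.27):
    q=proj("top",BO+R@[b,0,0])[0];print(b,q,"img row",np.polyval(A,q[0]))
E
```

```text
side line [-3.13856476e-01  3.52232566e+02] 0.2161323037062175
0.0 [298.48945314 168.17343624] img col 299.45024371056604
0.04 [299.75125573 164.0214707 ] img col 300.753364984236
0.08 [300.95917437 160.04681049] img col 302.00083783085216
0.15 [302.95338149 153.48486546] img col 304.0603467726323
0.27 [306.05722465 143.27165944] img col 307.2658276239002
[[323.         216.72955975]
 [324.         217.0375    ]
 [325.         216.86624204]] [[392.         226.36666667]
 [393.         226.41621622]
 [394.         226.50537634]]
top line [1.44211091e-01 1.69804148e+02] 0.5525121792547338
0.0 [320.17960282 216.40824961] img row 215.97759814030678
0.04 [331.47506931 217.89401871] img row 217.60652968889863
0.08 [342.63646235 219.36215224] img row 219.216126358968
0.15 [361.85339211 221.88988499] img row 221.98742076990416
0.27 [393.89347546 226.10433387] img row 226.6079561514336
```

```bash
cat >> u.py <<'E'
BR=barR(BY)
def T(x,y,h): return BO+BR@np.array([x,y,h+.004])
def inbar(p): return BR.T@(np.array(p)-BO)-[0,0,.004]
E
python3 - <<'E'
from u import *
from cell import r, hand, planner, observe, cams, order, models
np.set_printoptions(precision=4,suppress=True)
r.move_l(T(.08,-.0065,.058),rate=.05); r.wait(.15)
f0=np.mean([observe()["force"] for _ in range(3)],0); print("f0",f0@BR, observe()["t"])
h=.058
while h>.038:
    h-=.0007; r.move_l(T(.08,-.0065,h),rate=.03)
    s=observe(); df=BR.T@(s["force"]-f0)
    print(round(h,4),inbar(s["position"]),df)
    if df[2]>1.5: break
print(observe()["t"])
E
```

```text
f0 [-0.1163 -0.2355 -2.5677] 10.6833
0.0573 [ 0.08   -0.0065  0.0573] [ 1.0443 -0.086  -0.6452]
0.0566 [ 0.08   -0.0065  0.0565] [0.5322 0.2426 0.322 ]
0.0559 [ 0.08   -0.0065  0.0558] [ 0.6105 -0.6751  0.1259]
0.0552 [ 0.08   -0.0066  0.0551] [ 1.1884  0.605  -0.3981]
0.0545 [ 0.08   -0.0065  0.0544] [1.2505 1.5046 0.4893]
0.0538 [ 0.08   -0.0065  0.0537] [ 1.1449 -0.0553  0.0346]
0.0531 [ 0.08   -0.0065  0.053 ] [ 0.9127 -0.6398 -0.4095]
0.0524 [ 0.08   -0.0065  0.0523] [ 1.2905  1.6159 -0.7365]
0.0517 [ 0.08   -0.0065  0.0516] [ 0.0498  0.2407 -0.4518]
0.051 [ 0.08   -0.0065  0.0509] [ 0.9881  0.0331 -0.78  ]
0.0503 [ 0.08   -0.0065  0.0502] [ 0.9329 -0.1811 -0.2076]
0.0496 [ 0.08   -0.0065  0.0496] [ 0.5998  0.358  -0.5018]
0.0489 [ 0.08   -0.0065  0.0488] [ 0.4712 -0.3538  0.1397]
0.0482 [ 0.08   -0.0066  0.0481] [ 0.3702 -0.544   0.0068]
0.0475 [ 0.08   -0.0066  0.0474] [-0.2372  0.6077  0.4568]
0.0468 [ 0.08   -0.0066  0.0467] [ 0.6064  0.2104 -0.5395]
0.0461 [ 0.08   -0.0065  0.0461] [ 1.1996 -0.1321  0.5648]
0.0454 [ 0.08   -0.0065  0.0454] [ 1.2508 -0.2285  0.1258]
0.0447 [ 0.08   -0.0062  0.045 ] [0.5679 0.2197 1.2261]
0.044 [ 0.0801 -0.006   0.045 ] [ 0.9494 -1.0511  6.3135]
15.6833
```

Back leg touched the bar top at h=45 mm (48 expected, so the bar is 3 mm lower than modelled). Next I'll feel sideways with the longer front leg.

```bash
cat >> u.py <<'E'
def favg(n=4,dt=.02):
    from cell import r,observe
    F=[];
    for _ in range(n):
        s=observe();F.append(s["force"]); r.wait(dt)
    return np.mean(F,0),s
E
python3 - <<'E'
from u import *
from cell import r, hand, planner, observe, cams, order, models
np.set_printoptions(precision=4,suppress=True)
r.move_l(T(.08,-.0065,.0495),rate=.03)
r.move_l(T(.08,-.003,.0495),rate=.03); r.wait(.1)
f0,s=favg(6); print("f0",f0@BR, s["grip_width"],observe()["t"])
y=-.003
while y<.007:
    y+=.0005; r.move_l(T(.08,y,.0495),rate=.03)
    f,s=favg(3); df=BR.T@(f-f0)
    print(round(y,4),inbar(s["position"]),df)
    if df[1]<-2.: break
print(observe()["t"])
E
```

```text
f0 [ 0.7606 -0.2625 -2.6912] 0.018053239252498725 16.4833
-0.0025 [ 0.08   -0.0025  0.0495] [0.1625 0.1516 0.0147]
-0.002 [ 0.08   -0.002   0.0495] [-0.0421  0.5492  0.2002]
-0.0015 [ 0.08   -0.0015  0.0495] [-0.4263  0.5355  0.0712]
-0.001 [ 0.08   -0.001   0.0495] [ 0.0492  0.1964 -0.4071]
-0.0005 [ 0.08   -0.0005  0.0495] [0.1277 0.3226 0.1061]
0.0 [0.08   0.     0.0495] [-0.6625  0.6422  0.2373]
0.0005 [0.08   0.0005 0.0495] [-0.2831  0.0818  0.3477]
0.001 [0.08   0.001  0.0495] [-0.0323  0.2037 -0.1885]
0.0015 [0.0801 0.0013 0.0494] [ 0.1259 -0.2988 -0.2859]
0.002 [0.0801 0.0014 0.0493] [-0.5469 -1.8523  0.2741]
0.0025 [0.0801 0.0017 0.0492] [-0.1046 -4.0803  0.2022]
19.7833
```

Side contact came at y=+1.3 mm (1.25 expected), so the model is centred. I'll lower it on.

```bash
python3 - <<'E'
from u import *
from cell import r, hand, planner, observe, cams, order, models
np.set_printoptions(precision=4,suppress=True)
y0=.0001
r.move_l(T(.08,y0,.0495),rate=.03); r.wait(.1); f0,s=favg(5); print("f0",f0@BR)
ok=True
for h in [.046,.044,.042,.039,.03,.02,.01,.004,.002,.001,0,-.0007,-.0014,-.0021,-.0028,-.0035,-.0042]:
    r.move_l(T(.08,y0,h),rate=.04); f,s=favg(2); df=BR.T@(f-f0)
    print(h,inbar(s["position"]),df)
    if np.linalg.norm(df)>2.5: break
print(observe()["t"],s["torque"])
p=cams.read_camera("side");cv2.imwrite("pics/side4.png",p["pixels"][:,:,::-1]); z("pics/side4.png",125,215,260,340,8,"pics/s4g.png")
E
```

```text
f0 [ 0.6184  0.0863 -2.9989]
0.046 [0.08   0.0002 0.0458] [0.0736 0.1805 0.1437]
0.044 [0.08   0.0001 0.0439] [-0.6928 -0.3013 -0.2   ]
0.042 [0.08   0.     0.0419] [-0.1011  0.5201  0.4907]
0.039 [ 0.08   -0.      0.0388] [-0.1539  0.3756  0.1055]
0.03 [ 0.0801 -0.      0.0297] [-0.0736 -0.0303  0.3255]
0.02 [0.0801 0.     0.0198] [ 0.6322 -0.0035  0.6975]
0.01 [0.0801 0.0001 0.0098] [ 0.3012 -0.7138 -0.1188]
0.004 [0.08   0.     0.0038] [-0.1117 -0.1302  0.6842]
0.002 [0.08   0.0001 0.0019] [ 0.3593 -0.1225  0.7387]
0.001 [0.08   0.0001 0.001 ] [-0.1437 -0.2587  0.3298]
0 [ 0.08    0.0001 -0.0001] [-0.247   0.2069 -0.106 ]
-0.0007 [ 0.08    0.0001 -0.0008] [0.187  0.1652 0.5353]
-0.0014 [ 0.08    0.0001 -0.0014] [-0.4271 -0.1048  0.1794]
-0.0021 [ 0.08    0.0001 -0.0021] [0.0651 0.7055 0.2795]
-0.0028 [ 0.08    0.     -0.0029] [-0.143   0.0203  0.7486]
-0.0035 [ 0.08    0.0005 -0.003 ] [ 0.3472 -0.6856  3.4854]
25.225 [-0.6498  0.0644  0.0473]
```

View pics/s4g.png

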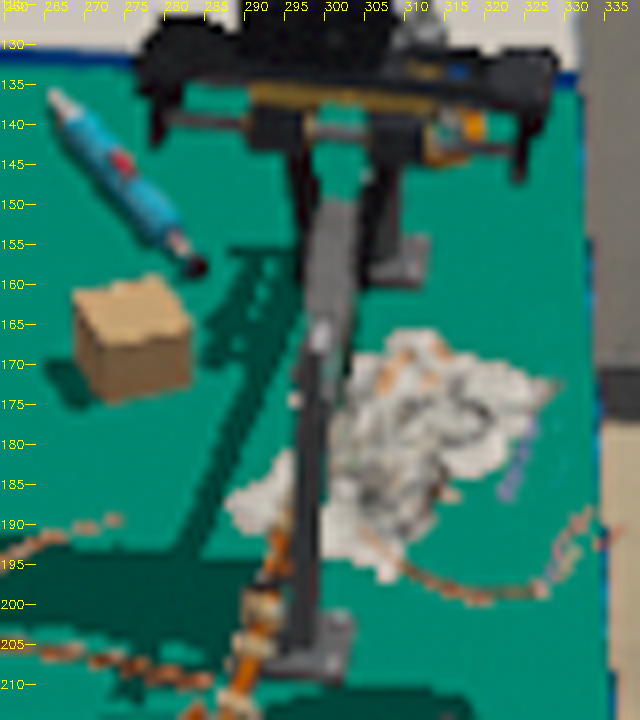

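Seated: contact at exactly the expected −3 mm, with the legs straddling the bar in the side view. I'll relax, release and let it run.

```bash
python3 - <<'E'
from u import *
from cell import r, hand, planner, observe, cams, order, models
np.set_printoptions(precision=4,suppress=True)
r.move_l(T(.08,.0001,-.003),rate=.03)
hand.gripper_to(.06)
print(observe()["t"])
r.wait(.5)
r.move_l(T(.08,.0001,.06),rate=.12)
s=observe();print(s["t"],s["force"])
for n in("side","top"):
    p=cams.read_camera(n);cv2.imwrite(f"pics/{n}5.png",p["pixels"][:,:,::-1])
    print([(np.round(d["at"],1),round(d["confidence"],2)) for d in models.search_frame("hanger_head",p)])
z("pics/side5.png",115,205,260,340,8,"pics/s5g.png")
z("pics/top5.png",190,250,350,445,8,"pics/t5g.png")
E
```

```text
26.4917
27.6667 [ 0.0278 -0.1262  0.0916]
[(array([227.4, 313.1]), 0.63), (array([358.5, 310.1]), 0.56), (array([144.2, 304.2]), 0.4), (array([273.1, 259. ]), 0.16)]
[(array([232.6, 290.4]), 0.66), (array([189.7, 381.7]), 0.56)]
```

View pics/s5g.png

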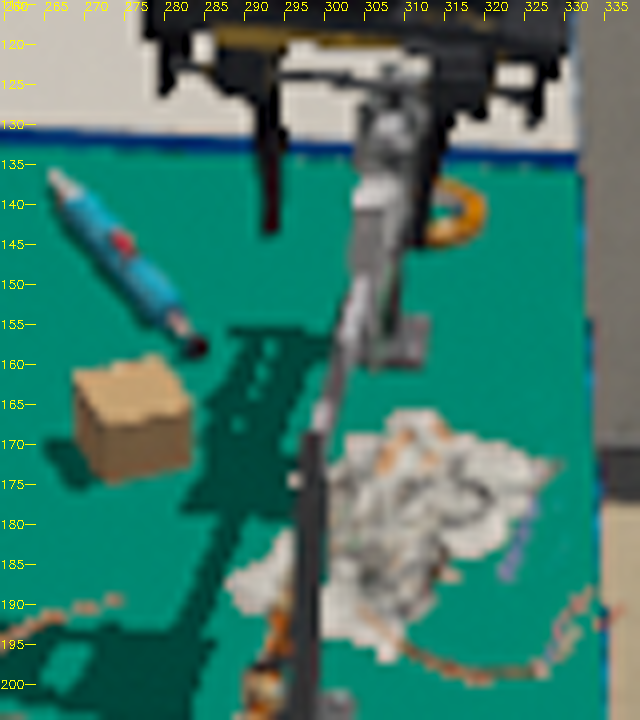

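View pics/t5g.png

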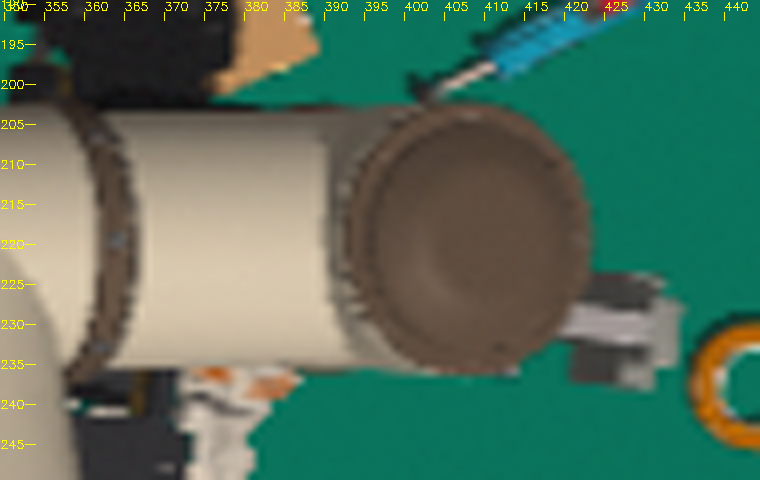

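The hanger ran down, with its tail near side (304,141), and the gripper is clear. I'll close the fingers and push the tail with a vertical tool (leaning away from the catch), sensing force.

```bash
cat >> u.py <<'E'
VR=Rz(-np.pi/2+BY)
E
python3 - <<'E'
from u import *
from cell import r, hand, planner, observe, cams, order, models
np.set_printoptions(precision=4,suppress=True)
print(proj("side",BO+BR@[.211,0,.035]),proj("side",BO+BR@[.275,0,.035]))
rv=toolrot(VR,0)
hand.gripper_to(0.0,grasp_force=20)
r.move_to(T(.165,0,.06),rv)
r.move_l(T(.175,0,.003),rate=.08)
r.wait(.1); f0,s=favg(6); print("f0",f0@BR,s["grip_width"],inbar(s["position"]),s["t"])
for n in("side","top"):
    p=cams.read_camera(n);cv2.imwrite(f"pics/{n}6.png",p["pixels"][:,:,::-1])
z("pics/side6.png",105,195,260,340,8,"pics/s6g.png")
E
```

```text
[[305.2041 139.883 ]] [[306.8005 134.8237]]
f0 [-0.2046 -0.157   0.0535] 0.0004034685304567193 [0.1748 0.0003 0.0036] 30.525
```

View pics/s6g.png

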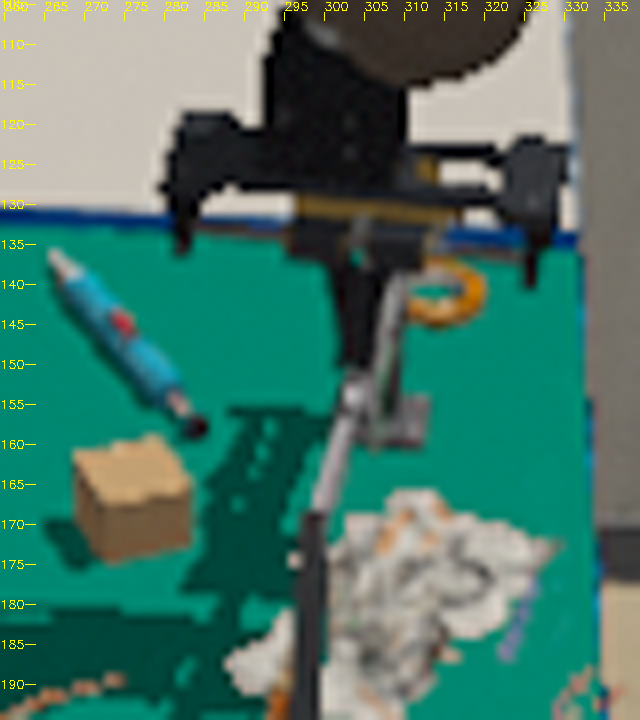

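```bash
cat > push.py <<'E'
import sys
from u import *
from cell import r, hand, planner, observe, cams, order, models
F0=np.array([-0.2046,-0.157,0.0535])
def push(x0,x1,step,fmax,n=2,rate=.03):
    x=x0
    while x<x1-1e-9:
        x+=step; r.move_l(T(x,0,.003),rate=rate)
        f,s=favg(n,.01); df=f@BR-F0; p=inbar(s["position"])
        print(f"{x*1e3:.1f} act {p[0]*1e3:.2f} y{p[1]*1e3:.1f} z{p[2]*1e3:.1f} F {-df[0]:.2f} {df[1]:.2f} {df[2]:.2f}")
        if -df[0]>fmax: print("STOP"); break
    print("t",observe()["t"]); return x
E
python3 - <<'E'
from push import *
r.move_l(T(.190,0,.003),rate=.05)
push(.190,.235,.001,7.5)
E
```

```text
191.0 act 190.94 y0.0 z3.0 F -0.37 0.21 -0.16
192.0 act 191.95 y0.0 z3.0 F -0.47 0.23 0.08
193.0 act 193.05 y-0.0 z3.0 F 0.56 0.14 0.30
194.0 act 194.06 y-0.0 z3.0 F 0.15 0.18 -0.61
195.0 act 195.04 y-0.0 z3.0 F -0.17 0.15 0.15
196.0 act 196.05 y-0.0 z3.0 F -0.21 0.27 -1.05
197.0 act 197.04 y-0.0 z3.0 F -0.13 0.22 -0.60
198.0 act 198.06 y-0.0 z3.0 F -0.22 0.38 0.37
199.0 act 199.04 y-0.0 z3.0 F -0.32 0.20 -0.13
200.0 act 200.05 y-0.0 z3.0 F -0.72 0.39 -0.44
201.0 act 200.94 y0.1 z3.0 F -0.14 -0.45 -0.45
202.0 act 201.76 y0.1 z3.0 F 2.15 0.22 -0.30
203.0 act 202.88 y0.1 z3.0 F 3.00 0.13 0.26
204.0 act 204.03 y0.0 z3.0 F 2.93 0.00 0.36
205.0 act 205.08 y0.0 z3.0 F 2.10 0.34 0.38
206.0 act 206.06 y0.0 z3.0 F 2.75 -0.31 -0.28
207.0 act 207.09 y0.0 z3.0 F 2.85 -0.09 0.10
208.0 act 208.07 y-0.0 z3.0 F 3.24 0.44 0.97
209.0 act 209.07 y-0.0 z3.0 F 2.38 0.04 0.33
210.0 act 210.07 y-0.0 z3.0 F 2.33 0.39 0.42
211.0 act 211.05 y-0.0 z3.0 F 2.25 -0.11 0.58
212.0 act 212.08 y-0.0 z3.0 F 3.24 0.28 0.14
213.0 act 213.06 y-0.0 z3.0 F 2.83 0.44 0.53
214.0 act 214.06 y-0.0 z3.0 F 2.83 0.90 0.90
215.0 a
[... 257 characters left out ...]
10 0.37
221.0 act 221.07 y0.0 z3.0 F 3.27 0.43 0.91
222.0 act 222.08 y-0.0 z3.0 F 3.36 -0.08 0.52
223.0 act 223.06 y0.0 z3.0 F 3.57 0.15 0.70
224.0 act 224.08 y-0.0 z3.0 F 3.66 0.72 0.79
225.0 act 225.06 y-0.0 z3.0 F 3.44 -0.36 0.93
226.0 act 226.07 y-0.0 z3.0 F 3.12 -0.29 0.16
227.0 act 227.05 y-0.0 z3.0 F 3.75 -0.38 0.62
228.0 act 228.07 y-0.0 z3.0 F 3.04 0.03 1.01
229.0 act 229.05 y-0.0 z3.0 F 4.14 -0.25 -0.51
230.0 act 230.06 y-0.0 z3.0 F 3.28 -0.41 0.43
231.0 act 231.05 y0.0 z3.0 F 4.21 -0.07 1.02
232.0 act 232.06 y-0.0 z3.0 F 3.26 -0.38 1.12
233.0 act 233.06 y-0.0 z3.0 F 3.68 -0.26 0.98
234.0 act 234.05 y-0.0 z3.0 F 4.02 0.37 0.37
235.0 act 235.07 y-0.0 z3.0 F 3.90 -0.15 0.21
t 43.0917
```

No ramp yet at 33.5 mm of travel; the buffer force tracks as expected. Continuing.

```bash
python3 - <<'E'
from push import *
push(.235,.253,.0015,5.6)
E
```

```text
236.5 act 236.59 y-0.0 z3.0 F 3.58 -0.27 0.47
238.0 act 238.06 y-0.0 z3.0 F 4.52 -0.07 0.78
239.5 act 239.53 y0.0 z3.0 F 4.00 -0.32 0.66
241.0 act 241.01 y0.0 z3.0 F 4.16 0.13 0.11
242.5 act 242.52 y-0.0 z3.0 F 4.09 0.14 0.56
244.0 act 244.02 y-0.0 z3.0 F 3.98 -0.16 0.82
245.5 act 245.31 y0.0 z3.0 F 4.49 -0.57 1.14
247.0 act 246.60 y0.1 z3.0 F 6.48 0.35 1.79
STOP
t 45.225
```

Ramp contact began at x≈245 (travel ≈43.5), so lock is expected near 265–269.

```bash
python3 - <<'E'
from push import *
push(.247,.261,.001,10.5,n=1)
E
```

```text
248.0 act 247.48 y0.1 z3.0 F 7.22 -0.24 0.76
249.0 act 248.47 y0.2 z3.0 F 6.66 -0.19 0.86
250.0 act 249.43 y0.2 z3.0 F 6.85 -1.22 0.53
251.0 act 250.39 y0.2 z3.0 F 5.60 0.03 0.76
252.0 act 251.38 y0.2 z3.0 F 7.43 0.02 1.11
253.0 act 252.33 y0.2 z3.0 F 6.89 -0.17 1.11
254.0 act 253.34 y0.2 z3.0 F 6.17 -0.55 1.83
255.0 act 254.28 y0.2 z3.0 F 8.37 -0.91 1.85
256.0 act 255.24 y0.2 z3.0 F 8.05 -0.53 1.77
257.0 act 256.48 y0.1 z3.0 F 6.47 0.09 1.01
258.0 act 257.68 y-0.0 z3.0 F 5.64 -0.07 0.93
259.0 act 258.74 y-0.0 z3.0 F 5.66 -0.07 0.81
260.0 act 259.74 y-0.0 z3.0 F 5.36 -1.39 0.27
261.0 act 260.85 y-0.1 z3.0 F 4.61 0.17 1.28
t 48.8417
```

Ramp topped at x≈256.5, so the pin is on top of the head. Now 0.5 mm steps, feeling for the drop and then the solid stop.

```bash
python3 - <<'E'
from push import *
push(.261,.2745,.0005,7.8,n=2)
E
```

```text
261.5 act 261.39 y-0.1 z3.0 F 5.00 -0.72 1.13
262.0 act 262.00 y-0.1 z3.0 F 4.55 0.03 1.08
262.5 act 262.57 y-0.0 z3.0 F 4.15 0.12 0.71
263.0 act 263.71 y-0.1 z3.1 F -0.49 0.14 -0.70
263.5 act 263.87 y-0.1 z3.0 F -0.19 0.59 0.18
264.0 act 264.06 y-0.0 z3.0 F 0.31 0.50 -0.52
264.5 act 264.37 y-0.0 z3.0 F 0.51 -0.20 -0.11
265.0 act 264.70 y-0.0 z2.9 F 2.72 0.10 0.42
265.5 act 265.04 y0.1 z2.9 F 5.30 -0.70 0.23
266.0 act 265.42 y0.1 z2.9 F 5.75 -0.14 0.20
266.5 act 265.81 y0.1 z2.9 F 5.78 0.72 -0.15
267.0 act 266.33 y0.1 z2.9 F 5.99 -0.27 0.67
267.5 act 266.82 y0.1 z2.9 F 5.24 -0.55 0.13
268.0 act 267.32 y0.1 z2.9 F 5.60 0.24 0.12
268.5 act 267.81 y0.1 z2.9 F 6.34 -0.27 0.34
269.0 act 268.30 y0.1 z2.9 F 6.44 -0.62 0.08
269.5 act 268.55 y0.1 z2.9 F 7.69 -0.34 1.69
270.0 act 268.72 y0.2 z2.9 F 8.78 -0.24 0.72
STOP
t 53.6417
```

Signature complete: the force dropped out at x≈263 (pin fell into the notch), there was about 3–4 mm of play, then a solid rise at 268.3, about 3 N on the pin. I'll back off slowly, then check.

```bash
python3 - <<'E'
from push import *
for x in (.2685,.267,.266,.265,.264,.263,.262,.260):
    r.move_l(T(x,0,.003),rate=.03); f,s=favg(1,.01); print(x,round(inbar(s["position"])[0]*1e3,2),round(-(f@BR-F0)[0],2))
r.move_l(T(.235,0,.003),rate=.1)
r.move_l(T(.2,0,.12),rate=.15)
r.move_to([.42,.2,.33],toolrot(Rz(-np.pi/2),0))
print(observe()["t"])
for n in("side","top"):
    p=cams.read_camera(n);cv2.imwrite(f"pics/{n}7.png",p["pixels"][:,:,::-1])
z("pics/side7.png",105,195,260,340,8,"pics/s7g.png")
z("pics/top7.png",200,250,360,445,9,"pics/t7g.png")
E
```

```text
0.2685 267.69 6.0
0.267 266.4 6.29
0.266 265.55 5.71
0.265 264.9 4.32
0.264 264.39 1.3
0.263 263.29 -0.09
0.262 262.01 -0.66
0.26 259.88 -0.37
58.475
```

View pics/s7g.png

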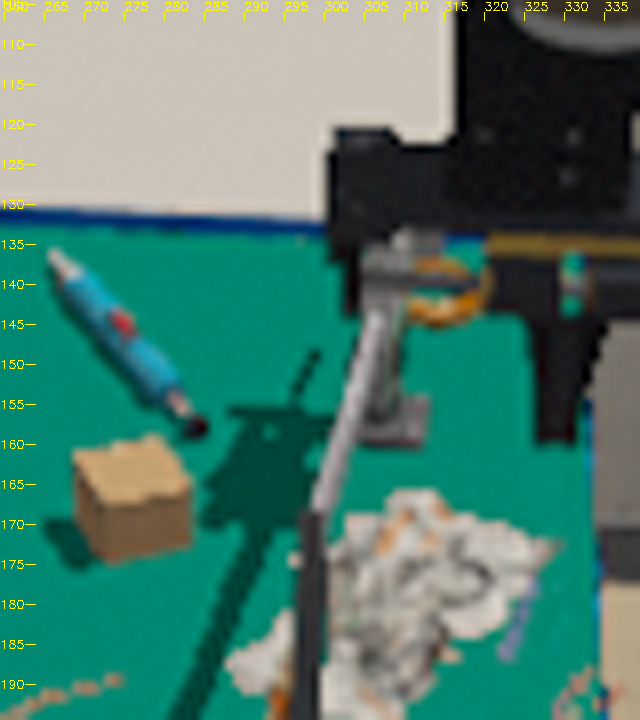

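View pics/t7g.png

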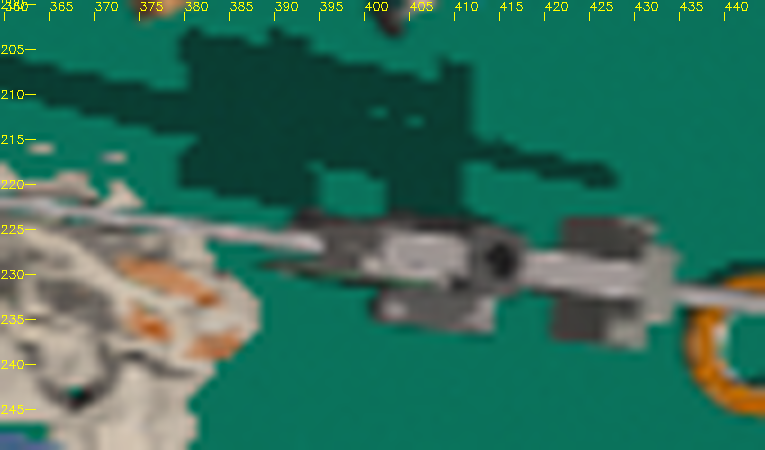

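Top view: the hanger is held with its tail at about (394,226) and its head under the catch. The buffer rod is still pushed out behind, at about (440,233). On retreat the force vanished after the play, so the catch holds it.

```bash
python3 - <<'E'
from cell import *
from cell import observe,order
s=observe();print(s["t"],s["force"],s["grip_width"]);order.sign_off()
E
```

```text
58.575 [0.07920572 0.7274648  0.45148057] 0.000544960386354055
the job is handed in; nothing more can be done
```

The hanger is locked on the rail with the catch pin in its notch, and the job was handed in at 58.6 s of the 72 s allowed.

- **Hooking on:** I gripped the head on the stand and touched the bar lightly with the hanger's legs to find its height and sideways position. I then seated it nose-first at about 80 mm down the bar; contact forces stayed near 6 N or below.
- **Run down:** After I let go, it ran down to the buffer untouched by the gripper.
- **Locking:** I pushed on its tail with closed fingers. The ramp began at about 43.5 mm of travel, and the push force dropped out at about 62 mm as the pin fell in. After 3–4 mm of play it met the pin solidly. I stopped at 8.8 N of push, which I estimate put about 3 N on the pin.

**Last checks:**
- Backing off, the push force went to zero within the play instead of following the buffer back.
- The final top picture shows the head under the catch with the buffer rod still pushed in.
- The arm was clear of everything at sign-off.
- I saw no bystander disturbed, but I did not measure their positions again.
- The image-based bar height was 3 mm too high and was corrected by touch. No other check disagreed.

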